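# Put the clamping caul away in the touch-latch drawer

### The job

The drawer of the little plywood cabinet has a touch latch: press its front in to unlock it, let go and it springs out; push it in again and it locks. Unlock the drawer first; then take the maple caul out of its stand, lay it down flat on the bench on its broad face (it only fits the drawer lying that way), let go of it, take it again across its width and lay it flat in the open drawer. Finally push the drawer home so that it locks shut with the caul inside, and do not disturb the hand plane and the black sanding pad.

Things in the scene. Friction and masses are not known exactly. Their poses are not given: they have to be found in the camera images.
- drawer (a joint): Drawer travel, m: 0 locked shut, -0.009 pressed in to the stop, 0.095 fully out. Push-push: from 0, press to the stop (about 5 N) and let go: the latch frees and a spring drives it out to 0.095 within a second, following the finger. From out, push to the stop (3 to 7 N, more if fast) and let go: it returns to 0, locked. Stopping short of -0.0075 may not toggle; each further full press toggles again.
- drawer_front (a point): Middle of the outer face of the drawer's front panel (148 mm wide, from 6 to 56 mm above the bench), 34 mm up; moves with the drawer. Its x axis points into the cabinet (push along +x; the drawer comes out along -x), z is up. The fixed plywood cabinet is 152 mm wide, 122 mm deep, 64 mm high; locked, the outer face stands 21 mm in front of the cabinet.
- drawer_in (a point): Middle of the drawer's floor, 12 mm above the bench; moves with the drawer; axes as drawer_front. Clear inside: x +-53 mm, y +-59 mm; side and rear walls 20 mm high, front panel 44 mm above the floor. Fully out, x from -53 to +50 mm is open from above. Clear height in the cabinet over the floor 43 mm: the caul fits only lying on its broad face.
- caul_center (a point): Centre of the maple clamping caul, a plain pale wooden block 85 x 48 x 36 mm, 0.11 kg: x axis along the 85 mm length, y across the 48 mm width, z through the 36 mm thickness. It starts standing on end (x vertical) in its stand, foot 8 mm and top 93 mm above the bench. Flat on its broad face means z vertical, either way up.
- stand: Fixed wooden stand, base 95 x 80 x 8 mm, with a pocket 51 x 39 mm, 22 mm deep; its walls are 67 x 55 mm outside and reach 30 mm above the bench. Origin under its middle at bench height; z up; the caul's 48 mm width lies along the stand's x, its 36 mm thickness along the stand's y.
- plane_center (a point): Middle of the small brass hand plane lying on the bench behind the free space, 71 x 79 x 36 mm over all; to be left alone.
- pad_center (a point): Middle of the flat black sanding pad (72 x 65 x 14 mm over all) lying on the bench near its front edge; to be left alone.
Mind the look-alikes: they are no part of the job. Leave any red look-alike of the part that bears caul_center alone.

How it is judged:
On the way, in this order (a step that is already met when the one before it is completed fails the run):
1. the drawer has been unlocked and has sprung fully out (value of joint drawer above 0.08 m), for 0.2 s.
2. the caul lies flat on the bench on its broad face, let go (angle between the z axis of caul_center and the z axis of drawer_in, either way round below 0.1 rad and height (world z) of caul_center below 0.024 m and contact force between the fingers and caul below 0.2 N), for 0.2 s.
3. the caul lies flat in the open drawer, let go (angle between the z axis of caul_center and the z axis of drawer_in, either way round below 0.12 rad and z of caul_center in the frame of drawer_in between 0.01 and 0.026 m and x of caul_center in the frame of drawer_in between -0.053 and 0.053 m and y of caul_center in the frame of drawer_in between -0.059 and 0.059 m and value of joint drawer above 0.05 m and contact force between the fingers and caul below 0.2 N), for 0.2 s.
At the end, for the whole second after the job is handed in: The drawer is locked shut (joint within 4 mm of 0) and at rest by itself, and the caul lies in it on its broad face (within 0.12 rad of flat, its centre over the drawer floor and 10 to 26 mm above it) (value of joint drawer between -0.004 and 0.004 m and velocity of joint drawer below 0.01 m/s and angle between the z axis of caul_center and the z axis of drawer_in, either way round below 0.12 rad and z of caul_center in the frame of drawer_in between 0.01 and 0.026 m and x of caul_center in the frame of drawer_in between -0.053 and 0.053 m and y of caul_center in the frame of drawer_in between -0.059 and 0.059 m); the robot touches nothing.
It fails at once if the hand plane is shifted by more than 30 mm (distance of plane_center from where it was at the start of the episode above 0.03 m).
It fails at once if the sanding pad is shifted by more than 30 mm (distance of pad_center from where it was at the start of the episode above 0.03 m).
It also fails if it takes over 70 s, if anything falls off the work surface, if the arm or the gripper's body presses on something with over 40 N, if the wrist force passes 120 N, or if a joint passes its speed limit or range.

### The arm

A 7-joint arm with a two-finger parallel gripper is mounted at the origin on a cart in front of the work surface, level with it; the furniture and walls round the work are solid. World frame = base frame: x ahead of the robot, y to its left, z up, the work surface at z = 0. Lengths are in m, angles in rad, forces in N, time in s.
With the tool pointing down it reaches from about 0.35 to 0.9 m from the base axis. Payload 8.1 kg.
Tool frame: the origin (TCP) lies on the centre line of the jaws, within the pads' length; the fingertips stand 17 mm ahead of it and the grasp point (between the pads) lies 2 mm behind it (arm.tip_reach is the distance from the TCP to the fingertips, in m); z points along the fingers, y is the line along which they close (so a half turn about z gives the same grasp; the last joint's range is limited). The gripper opens to 92 mm and grips with 3 to 60 N. Pads are 19 mm wide; open, the fingers measure 130 mm over their backs; the gripper's body (75 mm by 190 mm) begins 47 mm behind the grasp point.
Start: joints at [-1.354, 0.434, 0.025, 1.573, -0.012, 1.134, -0.075], TCP at [0.197, 0.593, 0.204] pointing down, gripper open.
Joint ranges: [-2.62, 2.62], [-0.44, 2.09], [-1.27, 1.32], [0.08, 2.57], [-1.32, 4.46], [0.12, 2], [-2.74, 2.74]. Speed limits (rad/s): [2.22, 2.22, 3.01, 3.01, 3.14, 3.14, 3.14].

### API

Orientations are given as a 3x3 rotation matrix whose columns are the frame's x, y, z axes.
In Python, from station import arm gives the robot as it stands.
- The arm moves only by the tool step_arm, never from a script. Its arguments are lists of equal length, an entry for each row: "jaw": the finger opening in m, from 0 to 0.0918; "xyz": the shift along the world's x, y, z in m, a list of three; "twist": the turn about the world's z in rad. In form: {"jaw": [jaw, ...], "xyz": [[x, y, z], ...], "twist": [twist, ...]}. A call has 1 to 12 rows; each row shifts and turns the commanded pose from where the row before left it; what a row does not reach is not made up. A row lasts 1/8 s, in which the tool goes at most 62.5 mm and 10.7 degrees, less where a joint would pass 70% of its speed; a pose out of reach is approached as far as the arm can. A call is refused whole if a number of a shift passes 0.0625 or a number of a turn 0.188, either way. A call with a gripper value outside its range is refused whole. The fingers move at their own pace and stop on an object; "squeeze" is the grip in N (left out, the last holds). Time passes only in rows, so rows that do not move let the fingers close. It gives the time, the measured TCP pose, the force, the opening and the grip force at its end, in the units of the state.
- arm.get_obs(): the state, without advancing time (a new reading comes with each control period).
- arm.read_camera(name): name is "scene" or "top" or "wrist"; returns the picture (420x560x3 uint8, red, green, blue); there is no depth.
- arm.calibration(name): a dict with "fovy" (degrees; the focal length in pixels is half the picture's height over the tangent of half this angle, whatever the lens; pixels are square), "cx", "cy" (the principal point, pixels), "D" ([k1, k2, p1, p2, k3] as OpenCV has them; the pictures are not rectified), "origin" and "attitude" of the camera in the world; the wrist camera has in their place "T_tool_cam" (4x4, takes a point from camera to tool coordinates, whose origin is the TCP and whose axes are the flange's). Camera axes: x right, y down, z forward; pixel columns grow to the right and rows downward; lengths in m; the calibration is good to about 2 mm. A picture is of the moment at which its call begins: read the wrist's pose just before it. calibration takes no time and is no camera call.
- arm.close_job(): hands the job in; it is judged then, once.
The state is a dict: "clock": time; "qpos": joint angles; "qd": joint speeds; "effort": joint torques, N m; "position": TCP position; "eef_rot": TCP orientation; "force": force on the tool from outside, world axes, zero at the start; "wrist_torque": the same for the moment, N m; "width": finger opening in m; "finger_force": force on a finger pad.
Only numpy, scipy, OpenCV 4.12 (cv2) and the standard library are available. Lean on these libraries where they do the work, as an engineer would, in place of code of your own. Each camera call takes 0.05 s, during which the arm holds its last target. There are 200 camera calls.

## Working session

There is one attempt and no reset: what is moved stays moved. The work goes in short steps, Python scripts to look and compute and a tool call to move; the robot and the scene stay as the last step left them, time stands still between calls to the robot, and variables do not carry over. Pictures are saved under pics/ and viewed, at most 10 in all, crops included, and the job is handed in when it is done.

Besides the shell and the picture viewer there is one more tool, called after ">>>" in YAML: its name, and indented under it one key for each argument. step_arm: Moves the arm, as the interface text tells. Its arguments: {"type":"object","properties":{"jaw":{"type":"array"},"xyz":{"type":"array"},"twist":{"type":"array"},"squeeze":{"type":"number"}},"required":["jaw","xyz","twist"]}

```bash
mkdir -p pics; cat > h.py <<'E'
import numpy as np, cv2
from station import arm
def cam(n):
    o=arm.get_obs(); im=arm.read_camera(n); c=arm.calibration(n)
    f=210/np.tan(np.radians(c['fovy'])/2)
    K=np.array([[f,0,c['cx']],[0,f,c['cy']],[0,0,1]])
    if 'T_tool_cam' in c:
        T=np.array(c['T_tool_cam']); R=np.array(o['eef_rot']); 
        org=np.array(o['position'])+R@T[:3,3]; A=R@T[:3,:3]
    else: org=np.array(c['origin']); A=np.array(c['attitude'])
    return im,K,np.array(c['D'],float),org,A
def ray(px,K,D,A):
    p=cv2.undistortPoints(np.array(px,float).reshape(-1,1,2),K,D).reshape(-1,2)
    return np.c_[p,np.ones(len(p))]@A.T
def onplane(px,z,C):
    im,K,D,o,A=C; d=ray(px,K,D,A); return o+d*((z-o[2])/d[:,2])[:,None]
def save(im,n): cv2.imwrite('pics/'+n,im[:,:,::-1])
E
python3 - <<'E'
from h import *
for n in('scene','top'):
    C=cam(n); save(C[0],n+'1.png'); print(n,C[1],C[2],C[3],C[4])
print(arm.get_obs())
E
```

```text
scene [[448.20672996   0.         282.53055088]
 [  0.         448.20672996 208.86965934]
 [  0.           0.           1.        ]] [0.02674449 0.         0.         0.         0.        ] [-0.00807315 -0.3507537   0.77042076] [[ 0.66342047 -0.53609351  0.52199332]
 [-0.74818481 -0.4842591   0.45355553]
 [ 0.00963184 -0.69144549 -0.72236442]]
top [[534.56431858   0.         281.44300811]
 [  0.         534.56431858 208.4543985 ]
 [  0.           0.           1.        ]] [-0.11414383  0.          0.          0.          0.        ] [0.38263119 0.11339925 1.3035457 ] [[ 0.00438055 -0.99492843  0.10048992]
 [-0.9997969  -0.00633437 -0.01913215]
 [ 0.01967167 -0.1003857  -0.99475411]]
{'clock': 0.1, 'qpos': array([-1.35360952,  0.43518159,  0.02495559,  1.5739927 , -0.01160656,
        1.13397871, -0.07512491]), 'qd': array([ 0.00030409, -0.00171271, -0.001533  , -0.00127197,  0.00065899,
        0.00017951, -0.00084532]), 'effort': array([ 3.02245797e-03, -6.69123316e+01,  9.88023095e-01, -3.15140462e+01,
       -6.05534529e-02,  3.73617955e-02,  1.69026657e-05]), 'position': array([0.19636684, 0.59284561, 0.20311087]), 'eef_rot': array([[-9.49277125e-01,  3.14440501e-01, -3.33228039e-04],
       [ 3.14440656e-01,  9.49276135e-01, -1.37562241e-03],
       [-1.16225975e-04, -1.41062733e-03, -9.99998998e-01]]), 'force': array([ 0.17360734, -0.4966897 ,  0.70277669]), 'wrist_torque': array([ 0.01647194, -0.00015134,  0.0080437 ]), 'finger_force': 0.0, 'width': 0.09184925413712676}
```

View pics/scene1.png

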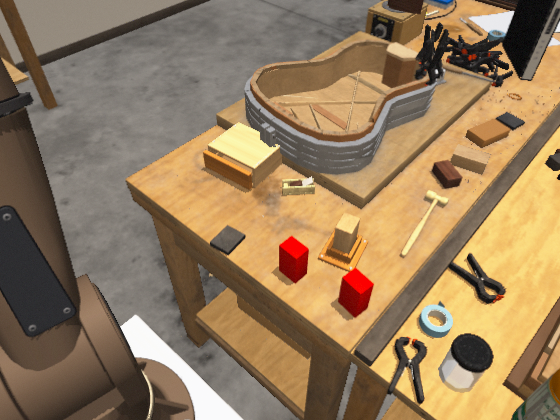

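View pics/top1.png

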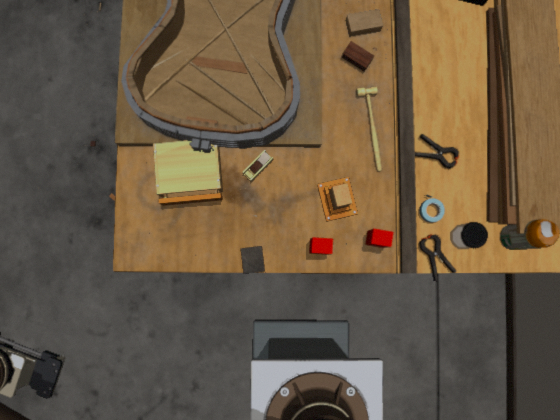

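The scene view shows the cabinet at (240,155), plane at (298,186), pad at (228,240), stand with the caul at (345,240), and two red decoys at (293,258) and (356,292). In the top view, these are the cabinet (188,172), caul (341,195), pad (253,259) and plane (258,165). Next I measure from the top view.

```bash
python3 - <<'E'
from h import *
C=cam('top'); im=C[0]
crop=cv2.resize(im[130:280,140:410],None,fx=2.9,fy=2.9,interpolation=cv2.INTER_CUBIC); save(crop,'crop.png')
hsv=cv2.cvtColor(im,cv2.COLOR_RGB2HSV)
for p in [(185,165),(180,192),(190,198),(340,190),(341,205),(330,210),(260,200),(253,260)]: print(p,hsv[p[1],p[0]],onplane([p],0.0,C).round(3))
S=hsv[:,:,1]
print(hsv[130:215:3,185].tolist()); print(hsv[200,310:370:2].tolist())
E
```

```text
(185, 165) [ 29  95 177] [[0.621 0.327 0.   ]]
(180, 192) [ 19 125 112] [[0.553 0.338 0.   ]]
(190, 198) [ 16 190 181] [[0.539 0.313 0.   ]]
(340, 190) [ 19 117 179] [[ 0.561 -0.056  0.   ]]
(341, 205) [ 17 128 138] [[ 0.524 -0.058  0.   ]]
(330, 210) [ 15 185 116] [[ 0.511 -0.031  0.   ]]
(260, 200) [ 17 105 129] [[0.535 0.141 0.   ]]
(253, 260) [16 42 67] [[0.388 0.157 0.   ]]
[[120, 12, 106], [108, 12, 105], [0, 10, 49], [20, 59, 65], [30, 85, 179], [25, 102, 180], [23, 112, 178], [27, 100, 178], [25, 104, 177], [27, 95, 177], [26, 99, 178], [27, 99, 178], [29, 94, 177], [32, 88, 180], [31, 88, 180], [28, 98, 177], [24, 106, 178], [26, 99, 177], [30, 90, 178], [30, 92, 177], [28, 91, 176], [16, 132, 141], [17, 181, 165], [15, 190, 180], [15, 237, 42], [16, 115, 82], [16, 127, 131], [15, 133, 136], [16, 139, 141]]
[[15, 132, 151], [17, 129, 146], [17, 131, 140], [16, 131, 140], [16, 140, 151], [17, 151, 150], [16, 191, 174], [15, 195, 171], [15, 199, 95], [14, 188, 115], [14, 190, 114], [18, 142, 52], [16, 136, 62], [19, 117, 170], [19, 116, 178], [19, 118, 181], [19, 122, 177], [17, 126, 182], [18, 127, 179], [18, 120, 180], [20, 120, 177], [16, 185, 181], [16, 169, 166], [17, 145, 158], [17, 144, 156], [17, 137, 155], [17, 140, 153], [16, 144, 151], [17, 142, 154], [16, 136, 154]]
```

View pics/crop.png

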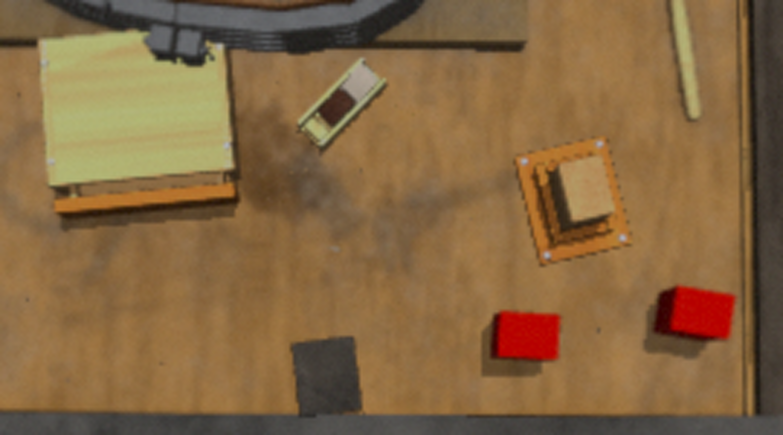

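The crop shows the cabinet top corners at about (38,40), (52,186) and (235,177). The drawer front runs from (55,213) to (237,198). The stand base corners are (516,160), (607,138), (632,240) and (543,265), and the caul top is around (585,190). All of these are crop pixels.

```bash
python3 - <<'E'
from h import *
C=cam('top'); im=C[0]; hsv=cv2.cvtColor(im,cv2.COLOR_RGB2HSV).astype(int)
def rect(m,z,name):
    m=cv2.morphologyEx(m.astype(np.uint8),cv2.MORPH_OPEN,np.ones((3,3)))
    cs,_=cv2.findContours(m,0,1); c=max(cs,key=cv2.contourArea)
    P=onplane(c.reshape(-1,2),z,C); r=cv2.minAreaRect((P[:,:2]*1000).astype(np.float32)); print(name,r,cv2.boxPoints(r).round(0).tolist())
H,S,V=hsv[...,0],hsv[...,1],hsv[...,2]
def win(x0,y0,x1,y1):
    w=np.zeros(H.shape,bool); w[y0:y1,x0:x1]=1; return w
rect(win(150,135,226,205)&(S<125)&(V>150)&(H>18),.064,'cab')
rect(win(150,185,226,215)&(S>165)&(V>100),.056,'front')
rect(win(310,170,365,230)&(S>155),.008,'stand')
rect(win(310,170,365,230)&(S<135)&(V>160)&(H>=17),.093,'caul')
rect(win(230,240,275,280)&(V<85)&(S<60),.014,'pad')
def cr(l): return [(x/2.9+140-.33,y/2.9+130-.33) for x,y in l]
print(onplane(cr([(38,40),(230,45),(235,177),(52,186)]),.064,C).round(3))
print(onplane(cr([(55,213),(237,198),(237,186),(55,200)]),.056,C).round(3))
print(onplane(cr([(516,160),(607,138),(632,240),(543,265)]),.008,C).round(3))
print(onplane(cr([(556,165),(605,155),(613,213),(568,225)]),.093,C).round(3))
print('plane',onplane(cr([(300,130),(362,62),(385,85),(320,148)]),.036,C).round(3))
print('red',onplane(cr([(498,312),(560,315),(556,360),(496,357)]),.0,C).round(3))
print('pad',onplane(cr([(292,342),(355,337),(360,410),(300,415)]),.014,C).round(3))
C=cam('scene');save(cv2.resize(C[0][100:320,180:400],None,fx=2.7,fy=2.7),'s2.png')
E
```

```text
cab ((608.277587890625, 314.2802734375), (120.7276611328125, 150.55714416503906), 5.398340702056885) [[541.0, 384.0], [555.0, 234.0], [675.0, 245.0], [661.0, 395.0]]
front ((532.50927734375, 305.75927734375), (11.350539207458496, 144.96946716308594), 5.436896800994873) [[520.0, 377.0], [534.0, 233.0], [545.0, 234.0], [531.0, 378.0]]
stand ((538.4819946289062, -47.72991180419922), (96.1119613647461, 81.97655487060547), 13.533172607421875) [[482.0, -19.0], [501.0, -99.0], [595.0, -76.0], [576.0, 3.0]]
caul ((538.3648071289062, -48.364105224609375), (45.51478958129883, 32.54796600341797), 12.487208366394043) [[513.0, -37.0], [520.0, -69.0], [564.0, -59.0], [557.0, -28.0]]
pad ((380.7950744628906, 171.8743896484375), (76.63592529296875, 79.12319946289062), 0.34902480244636536) [[342.0, 211.0], [343.0, 132.0], [419.0, 133.0], [419.0, 212.0]]
[[0.661 0.395 0.064]
 [0.657 0.238 0.064]
 [0.549 0.232 0.064]
 [0.54  0.38  0.064]]
[[0.519 0.378 0.056]
 [0.533 0.231 0.056]
 [0.542 0.231 0.056]
 [0.53  0.379 0.056]]
[[ 0.572  0.     0.008]
 [ 0.592 -0.078  0.008]
 [ 0.505 -0.098  0.008]
 [ 0.483 -0.022  0.008]]
[[ 0.556 -0.024  0.093]
 [ 0.564 -0.063  0.093]
 [ 0.518 -0.069  0.093]
 [ 0.508 -0.033  0.093]]
plane [[0.592 0.181 0.036]
 [0.65  0.131 0.036]
 [0.63  0.111 0.036]
 [0.577 0.165 0.036]]
red [[ 0.444  0.015  0.   ]
 [ 0.442 -0.038  0.   ]
 [ 0.404 -0.034  0.   ]
 [ 0.406  0.017  0.   ]]
pad [[0.418 0.187 0.014]
 [0.422 0.135 0.014]
 [0.362 0.13  0.014]
 [0.357 0.18  0.014]]
```

View pics/s2.png

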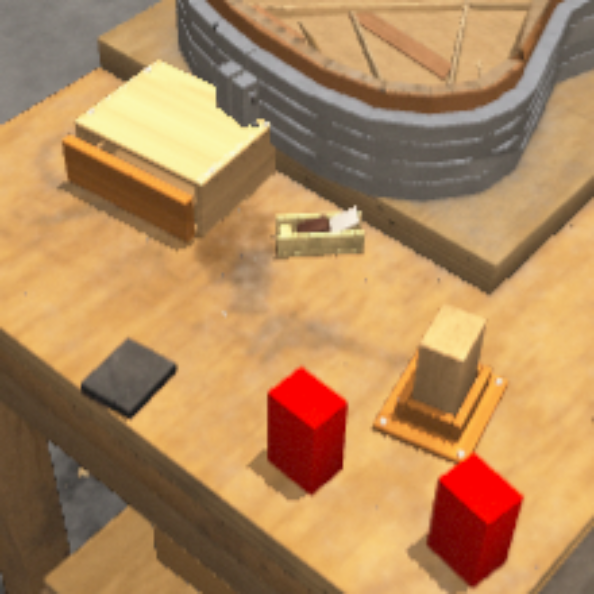

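>>> step_arm:
  jaw: [0,0,0,0,0,0,0,0,0]
  xyz:
    - [0.031,-0.037,-0.01]
    - [0.031,-0.037,-0.01]
    - [0.031,-0.037,-0.01]
    - [0.031,-0.037,-0.01]
    - [0.031,-0.037,-0.01]
    - [0.031,-0.037,-0.01]
    - [0.031,-0.037,-0.01]
    - [0.031,-0.037,-0.01]
    - [0,0,0]
  twist: [0.052,0.052,0.052,0.052,0.052,0.052,0.052,0.052,0]
  squeeze: 10

```text
clock: 1.38
position: [0.447, 0.2928, 0.1231]
eef_rot: [[-0.996, -0.089, 0.0], [-0.089, 0.996, -0.003], [0.0, -0.003, -1.0]]
force: [0.2, 0.4, -0.1]
width: 0.0061
finger_force: 0.0
```

>>> step_arm:
  jaw: [0,0,0,0,0]
  xyz:
    - [0,0.003,-0.043]
    - [0,0.002,-0.043]
    - [0.03,0.003,0]
    - [0.03,0.003,0]
    - [0,0,0]
  twist: [0,0,0,0,0]

```text
clock: 2.0
position: [0.5064, 0.309, 0.0378]
eef_rot: [[-0.996, -0.095, 0.002], [-0.095, 0.996, 0.001], [-0.002, 0.001, -1.0]]
force: [-0.1, -0.3, 0.3]
width: 0.0004
finger_force: 0.0
```

>>> step_arm:
  jaw: [0,0,0]
  xyz:
    - [0.008,0.001,0]
    - [0.004,0,0]
    - [0,0,0]
  twist: [0,0,0]

```text
clock: 2.38
position: [0.5164, 0.3095, 0.038]
eef_rot: [[-0.995, -0.096, 0.0], [-0.096, 0.995, 0.0], [-0.0, 0.0, -1.0]]
force: [-0.6, 0.1, -0.1]
width: 0.0004
finger_force: 0.0
```

>>> step_arm:
  jaw: [0,0,0,0]
  xyz:
    - [0.004,0,0]
    - [0.003,0,0]
    - [0.002,0,0]
    - [0,0,0]
  twist: [0,0,0,0]

```text
clock: 2.88
position: [0.5257, 0.3092, 0.0378]
eef_rot: [[-0.995, -0.096, 0.0], [-0.096, 0.995, 0.0], [-0.0, 0.0, -1.0]]
force: [-0.4, 0.4, -1.3]
width: 0.0007
finger_force: 0.0
```

>>> step_arm:
  jaw: [0,0,0]
  xyz:
    - [0.003,0,0]
    - [0.003,0,0]
    - [0,0,0]
  twist: [0,0,0]

```text
clock: 3.25
position: [0.5319, 0.3093, 0.0378]
eef_rot: [[-0.995, -0.096, 0.0], [-0.096, 0.995, 0.0], [-0.0, 0.0, -1.0]]
force: [0.7, -0.2, -0.2]
width: 0.0004
finger_force: 0.0
```

```bash
python3 - <<'E'
from h import *
a=cv2.resize(cam('top')[0][130:230,140:260],None,fx=4,fy=4); b=cv2.resize(cam('scene')[0][90:210,180:310],(480,443))
b=b[:400]; save(np.hstack([a,b[:, :320]]),'p3.png')
E
```

```text
(no output)
```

View pics/p3.png

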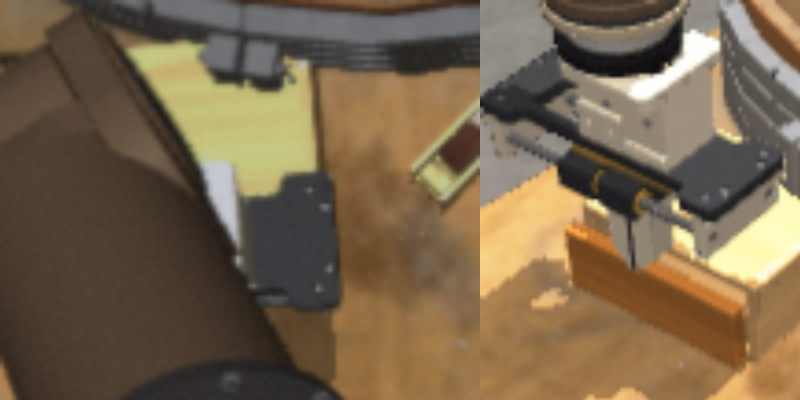

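The arm hides the panel in the top view. In the scene view the fingertip is at about (635,270), close to the panel's top edge. I'll check this by projection.

```bash
python3 - <<'E'
from h import *
C=cam('scene'); im,K,D,o,A=C
def pr(P): return cv2.projectPoints(np.array([P],float),cv2.Rodrigues(A.T)[0],-A.T@o,K,D)[0].ravel()
s=443/120
f=lambda p:(480+(p[0]-180)*s, (p[1]-90)*s)
ob=arm.get_obs();t=ob['position'];print(t)
for n,P in [('tip',t-[0,0,.017]),('tip-10x',t-[.01,0,.017])]+[(f'panel y{y} z{z} d{d}',[.527-d*.9955-.094*y,.306-.094*d+.9955*y,z]) for d in(0,-.009) for y in(-.074,0,.074) for z in(.006,.056)]: print(n,np.round(f(pr(P))))
E
```

```text
[0.53141349 0.30929488 0.03780723]
tip [647. 305.]
tip-10x [637. 313.]
panel y-0.074 z0.006 d0 [732. 372.]
panel y-0.074 z0.056 d0 [728. 316.]
panel y0 z0.006 d0 [648. 327.]
panel y0 z0.056 d0 [642. 271.]
panel y0.074 z0.006 d0 [568. 284.]
panel y0.074 z0.056 d0 [559. 228.]
panel y-0.074 z0.006 d-0.009 [741. 365.]
panel y-0.074 z0.056 d-0.009 [737. 308.]
panel y0 z0.006 d-0.009 [656. 320.]
panel y0 z0.056 d-0.009 [651. 264.]
panel y0.074 z0.006 d-0.009 [577. 277.]
panel y0.074 z0.056 d-0.009 [568. 221.]
```

```bash
python3 - <<'E'
from h import *
b=cam('scene')[0][130:200,195:270]; c=cam('wrist')[0]
save(np.hstack([cv2.resize(b,(420,392),interpolation=cv2.INTER_CUBIC),cv2.resize(c,(380,285))[:,:].copy() if 0 else cv2.copyMakeBorder(cv2.resize(c,(380,285)),0,107,0,0,0)]),'p4.png')
E
```

```text
(no output)
```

View pics/p4.png

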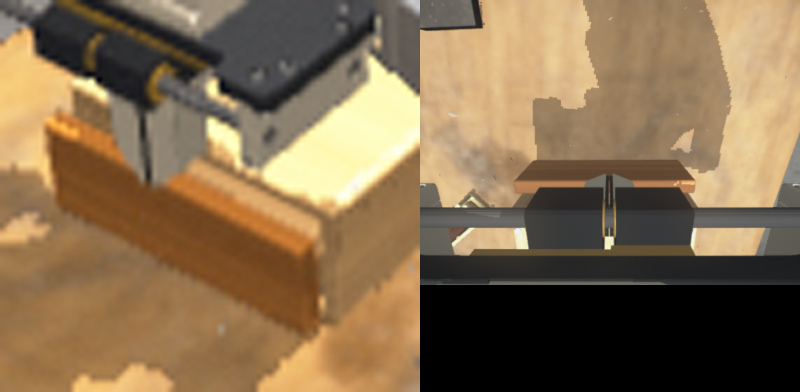

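The panel has not moved. The fingertips seem to end at its top edge, even though the reported TCP z should put them in front of it. I'll check the kinematics against the wrist view.

```bash
python3 - <<'E'
from h import *
ob=arm.get_obs(); print(arm.tip_reach, ob['position'],ob['force'],ob['wrist_torque'],ob['effort'].round(2),ob['qpos'].round(3),ob['width'])
C=cam('wrist'); im,K,D,o,A=C; print(o,A.round(3)); R=ob['eef_rot'];t=ob['position']
def pr(P,C):
    im,K,D,o,A=C; return cv2.projectPoints(np.array([P],float),cv2.Rodrigues(A.T)[0],-A.T@o,K,D)[0].ravel()
g=lambda p:(420+p[0]*380/560,p[1]*285/420)
for z in(.017,0,-.02,-.04):
    for x in(-.01,.01): print('tool x',x,'z',z,np.round(g(pr(t+R@[x,0,z],C))))
for y in(-.074,0,.074):
  for d in(0,-.012):
    for z in(.006,.056):
      print('panel',y,d,z,np.round(g(pr([.527-d*.9955-.094*y,.306-.094*d+.9955*y,z],C))))
E
```

```text
0.017 [0.53140801 0.30932628 0.03783726] [ 0.14735557  0.02552415 -0.33486669] [ 0.03434108  0.020891   -0.03146474] [ 4.000e-02 -7.113e+01  1.380e+00 -2.439e+01  1.000e-02  9.000e-02
 -0.000e+00] [-0.632  0.592  0.026  1.769 -0.021  0.781  1.072] 0.00011483843129478485
[0.45026693 0.30062256 0.21881   ] [[-0.096  0.95   0.299]
 [ 0.995  0.091  0.029]
 [-0.     0.3   -0.954]]
tool x -0.01 z 0.017 [610. 177.]
tool x 0.01 z 0.017 [610. 157.]
tool x -0.01 z 0 [610. 185.]
tool x 0.01 z 0 [610. 164.]
tool x -0.01 z -0.02 [610. 196.]
tool x 0.01 z -0.02 [610. 173.]
tool x -0.01 z -0.04 [610. 210.]
tool x 0.01 z -0.04 [610. 185.]
panel -0.074 0 0.006 [534. 157.]
panel -0.074 0 0.056 [514. 178.]
panel -0.074 -0.012 0.006 [535. 168.]
panel -0.074 -0.012 0.056 [516. 192.]
panel 0 0 0.006 [607. 157.]
panel 0 0 0.056 [606. 179.]
panel 0 -0.012 0.006 [607. 168.]
panel 0 -0.012 0.056 [607. 192.]
panel 0.074 0 0.006 [680. 157.]
panel 0.074 0 0.056 [699. 179.]
panel 0.074 -0.012 0.006 [679. 168.]
panel 0.074 -0.012 0.056 [697. 192.]
```

>>> step_arm:
  jaw: [0,0,0]
  xyz:
    - [0.003,0,0]
    - [0.003,0,0]
    - [0,0,0]
  twist: [0,0,0]

```text
clock: 3.92
position: [0.5379, 0.3092, 0.0378]
eef_rot: [[-0.995, -0.096, 0.0], [-0.096, 0.995, 0.0], [-0.0, 0.0, -1.0]]
force: [-0.1, -0.1, -0.5]
width: 0.0002
finger_force: 0.0
```

```bash
python3 - <<'E'
from h import *
im=cam('scene')[0]; hs=cv2.cvtColor(im,cv2.COLOR_RGB2HSV); 
a=cv2.cvtColor(cv2.imread('pics/scene1.png'),cv2.COLOR_BGR2HSV)
for h in(a,hs):
    w=(h[145:195,195:265,1]>175)&(h[145:195,195:265,2]>90); ys,xs=np.nonzero(w); print(w.sum(),xs.min(),xs.max(),ys.min(),ys.max(),xs[ys==ys.max()].mean())
b=im[130:200,195:270];c=cam('wrist')[0][200:300,130:430]
save(np.vstack([cv2.resize(b,(420,392),interpolation=cv2.INTER_CUBIC),cv2.resize(c,(420,140))]),'p5.png')
E
```

```text
793 8 56 5 43 53.5
744 8 56 0 43 54.0
```

View pics/p5.png

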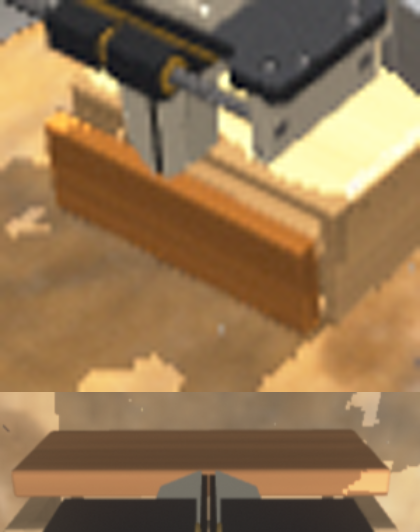

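The fingers show no contact, and the panel hides their lower ends. I'll back off and look at the real fingertip height.

>>> step_arm:
  jaw: [0,0,0]
  xyz:
    - [-0.03,-0.003,0]
    - [-0.03,-0.003,0]
    - [0,0,0]
  twist: [0,0,0]

```text
clock: 4.4
position: [0.475, 0.3034, 0.0378]
eef_rot: [[-0.995, -0.098, -0.002], [-0.098, 0.995, -0.0], [0.002, -0.0, -1.0]]
force: [0.1, -0.9, 0.4]
width: 0.0004
finger_force: 0.0
```

```bash
python3 - <<'E'
from h import *
im=cam('scene')[0]
b=im[120:210,170:270];c=cam('wrist')[0]; 
save(np.hstack([cv2.resize(b,(440,396),interpolation=cv2.INTER_CUBIC),cv2.copyMakeBorder(cv2.resize(c,(360,270)),0,126,0,0,0)]),'p6.png')
E
```

```text
(no output)
```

View pics/p6.png

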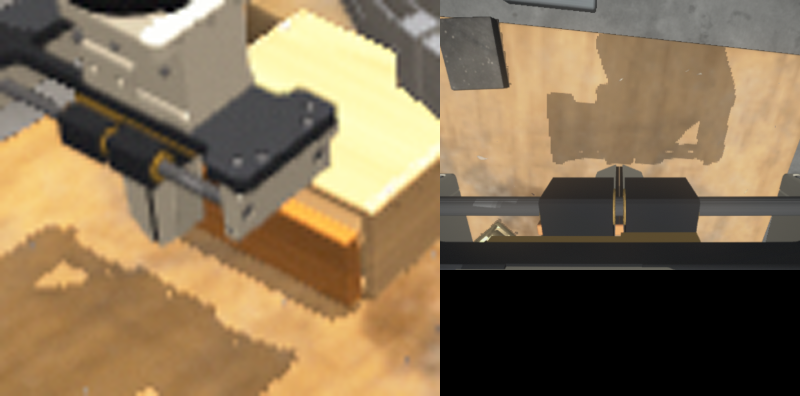

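The fingertip is clear at crop (163,243), which is about (207,175) in the scene image. I'll compute its height.

```bash
python3 - <<'E'
from h import *
C=cam('scene'); im,K,D,o,A=C
t=arm.get_obs()['position']; R=arm.get_obs()['eef_rot']
def pr(P,C):
    im,K,D,o,A=C; return cv2.projectPoints(np.array([P],float),cv2.Rodrigues(A.T)[0],-A.T@o,K,D)[0].ravel()
for z in(.017,.0,-.01,-.02,-.03): print(z,pr(t+R@[.0095,0,z],C).round(1),pr(t+R@[-.0095,0,z],C).round(1))
W=cam('wrist')
for z in(.017,.0,-.01,-.02,-.03): print(z,[ (pr(t+R@[x,0,z],W)*360/560+[440,0]).round(0) for x in(.0095,-.0095)])
print(arm.calibration('wrist')['T_tool_cam'])
E
```

```text
0.017 [208.4 186.6] [213.7 182.3]
0.0 [207.6 181.4] [213.  177.1]
-0.01 [207.2 178.3] [212.6 174. ]
-0.02 [206.7 175.2] [212.1 170.9]
-0.03 [206.2 172. ] [211.7 167.7]
0.017 [array([620., 150.]), array([620., 167.])]
0.0 [array([620., 156.]), array([620., 175.])]
-0.01 [array([620., 160.]), array([620., 180.])]
-0.02 [array([620., 165.]), array([620., 185.])]
-0.03 [array([620., 170.]), array([620., 191.])]
[[-3.80122576e-04 -9.53932364e-01 -3.00021501e-01  8.16166320e-02]
 [ 9.99999921e-01 -3.27884424e-04 -2.24460519e-04 -8.66553911e-04]
 [ 1.15747776e-04 -3.00021562e-01  9.53932413e-01 -1.80966247e-01]
 [ 0.00000000e+00  0.00000000e+00  0.00000000e+00  1.00000000e+00]]
```

Both cameras put the visible fingertips about 20 mm behind the TCP, not 17 mm ahead of it. I'll check this physically with a gentle probe down onto the bench.

>>> step_arm:
  jaw: [0,0,0]
  xyz:
    - [0,0,-0.018]
    - [0,0,-0.001]
    - [0,0,0]
  twist: [0,0,0]

```text
clock: 4.97
position: [0.478, 0.3033, 0.019]
eef_rot: [[-0.995, -0.096, 0.0], [-0.096, 0.995, -0.0], [-0.0, -0.0, -1.0]]
force: [0.5, -0.7, 0.2]
width: 0.0005
finger_force: 0.0
```

>>> step_arm:
  jaw: [0,0,0]
  xyz:
    - [0,0,-0.002]
    - [0,0,-0.002]
    - [0,0,0]
  twist: [0,0,0]

```text
clock: 5.35
position: [0.4775, 0.3033, 0.0148]
eef_rot: [[-0.995, -0.096, -0.0], [-0.096, 0.995, 0.0], [0.0, 0.0, -1.0]]
force: [0.1, 0.1, 0.4]
width: 0.0004
finger_force: 0.0
```

>>> step_arm:
  jaw: [0,0,0]
  xyz:
    - [0,0,-0.002]
    - [0,0,-0.002]
    - [0,0,0]
  twist: [0,0,0]

```text
clock: 5.72
position: [0.4774, 0.3032, 0.0106]
eef_rot: [[-0.995, -0.096, -0.0], [-0.096, 0.995, -0.0], [0.0, -0.0, -1.0]]
force: [-0.0, -0.4, 0.8]
width: 0.0006
finger_force: 0.0
```

>>> step_arm:
  jaw: [0,0,0,0,0,0]
  xyz:
    - [0,0,-0.005]
    - [0,0,-0.005]
    - [0,0,-0.004]
    - [0,0,-0.004]
    - [0,0,-0.002]
    - [0,0,0]
  twist: [0,0,0,0,0,0]

```text
clock: 6.48
position: [0.4774, 0.3032, -0.0093]
eef_rot: [[-0.995, -0.096, -0.0], [-0.096, 0.995, -0.0], [0.0, -0.0, -1.0]]
force: [0.4, -0.5, 0.3]
width: 0.0002
finger_force: 0.0
```

>>> step_arm:
  jaw: [0,0,0]
  xyz:
    - [0,0,-0.002]
    - [0,0,-0.001]
    - [0,0,0]
  twist: [0,0,0]

```text
clock: 6.85
position: [0.4775, 0.3033, -0.0122]
eef_rot: [[-0.995, -0.096, -0.0], [-0.096, 0.995, -0.0], [0.0, -0.0, -1.0]]
force: [-0.1, 0.0, 0.6]
width: 0.0008
finger_force: 0.0
```

>>> step_arm:
  jaw: [0,0,0]
  xyz:
    - [0,0,-0.002]
    - [0,0,-0.001]
    - [0,0,0]
  twist: [0,0,0]

```text
clock: 7.22
position: [0.4774, 0.3033, -0.0153]
eef_rot: [[-0.995, -0.096, -0.0], [-0.096, 0.995, -0.0], [0.0, -0.0, -1.0]]
force: [-0.3, 0.2, 0.2]
width: 0.0005
finger_force: 0.0
```

>>> step_arm:
  jaw: [0,0,0]
  xyz:
    - [0,0,-0.0015]
    - [0,0,-0.0015]
    - [0,0,0]
  twist: [0,0,0]

```text
clock: 7.6
position: [0.4774, 0.3032, -0.0183]
eef_rot: [[-0.995, -0.096, -0.0], [-0.096, 0.995, -0.0], [0.0, -0.0, -1.0]]
force: [0.8, 0.2, -0.1]
width: 0.0002
finger_force: 0.0
```

>>> step_arm:
  jaw: [0,0,0]
  xyz:
    - [0,0,-0.0015]
    - [0,0,-0.001]
    - [0,0,0]
  twist: [0,0,0]

```text
clock: 7.98
position: [0.4774, 0.3033, -0.0208]
eef_rot: [[-0.995, -0.096, -0.0], [-0.096, 0.995, -0.0], [0.0, -0.0, -1.0]]
force: [-0.2, 0.4, -0.7]
width: 0.0005
finger_force: 0.0
```

>>> step_arm:
  jaw: [0,0,0]
  xyz:
    - [0,0,-0.001]
    - [0,0,-0.001]
    - [0,0,0]
  twist: [0,0,0]

```text
clock: 8.35
position: [0.4776, 0.3033, -0.0225]
eef_rot: [[-0.995, -0.096, 0.0], [-0.096, 0.995, 0.0], [-0.0, 0.0, -1.0]]
force: [-0.5, -0.7, 3.7]
width: 0.0006
finger_force: 1.6
```

>>> step_arm:
  jaw: [0,0,0]
  xyz:
    - [0,0,-0.001]
    - [0,0,-0.001]
    - [0,0,0]
  twist: [0,0,0]

```text
clock: 8.72
position: [0.4776, 0.3034, -0.0227]
eef_rot: [[-0.995, -0.096, 0.001], [-0.096, 0.995, 0.001], [-0.001, 0.001, -1.0]]
force: [-7.2, -4.5, 27.0]
width: 0.0006
finger_force: 13.9
```

Contact occurs at TCP z = -0.0224, so the fingertips really sit 22 mm above the reported TCP. That is a constant 39 mm offset along the tool axis, and I'll apply it from now on. Next I press the drawer at the proper height.

>>> step_arm:
  jaw: [0,0,0,0]
  xyz:
    - [0,0,0.023]
    - [0.017,0.002,0]
    - [0.015,0.001,0]
    - [0,0,0]
  twist: [0,0,0,0]

```text
clock: 9.22
position: [0.5107, 0.3059, -0.002]
eef_rot: [[-0.996, -0.095, 0.001], [-0.095, 0.996, -0.0], [-0.0, -0.0, -1.0]]
force: [-0.8, -0.3, 0.0]
width: 0.0003
finger_force: 0.0
```

>>> step_arm:
  jaw: [0,0,0,0]
  xyz:
    - [0.004,0,0]
    - [0.004,0.001,0]
    - [0.003,0,0]
    - [0,0,0]
  twist: [0,0,0,0]

```text
clock: 9.72
position: [0.5199, 0.3076, -0.0019]
eef_rot: [[-0.995, -0.096, -0.001], [-0.096, 0.995, -0.0], [0.001, 0.0, -1.0]]
force: [-2.5, 0.5, -0.7]
width: 0.0003
finger_force: 1.2
```

>>> step_arm:
  jaw: [0,0,0,0]
  xyz:
    - [0.003,0,0]
    - [0.003,0,0]
    - [0.002,0,0]
    - [0,0,0]
  twist: [0,0,0,0]

```text
clock: 10.22
position: [0.5269, 0.3077, -0.0017]
eef_rot: [[-0.995, -0.097, -0.003], [-0.097, 0.995, -0.0], [0.003, 0.0, -1.0]]
force: [-8.8, 1.6, 3.9]
width: 0.0002
finger_force: 4.4
```

>>> step_arm:
  jaw: [0,0]
  xyz:
    - [0.001,0,0]
    - [0,0,0]
  twist: [0,0]

```text
clock: 10.48
position: [0.5269, 0.3077, -0.0018]
eef_rot: [[-0.995, -0.097, -0.004], [-0.097, 0.995, -0.001], [0.004, -0.0, -1.0]]
force: [-12.1, 1.3, 6.0]
width: 0.0005
finger_force: 6.0
```

>>> step_arm:
  jaw: [0,0,0,0,0,0,0,0]
  xyz:
    - [-0.035,-0.003,0]
    - [-0.035,-0.003,0]
    - [-0.035,-0.003,0]
    - [-0.035,-0.003,0]
    - [0,0,0.05]
    - [0,-0.03,0.05]
    - [0.02,-0.06,0.02]
    - [0.02,-0.06,0]
  twist: [0,0,0,0,0,0,0,0]

```text
clock: 11.48
position: [0.4311, 0.1485, 0.1197]
eef_rot: [[-0.995, -0.097, 0.006], [-0.096, 0.995, 0.002], [-0.006, 0.002, -1.0]]
force: [1.0, -0.0, -0.1]
width: 0.0007
finger_force: 0.0
```

```bash
python3 - <<'E'
from h import *
for n,z in(('top',.056),('scene',.056)):
    C=cam(n); h=cv2.cvtColor(C[0],cv2.COLOR_RGB2HSV)
    m=((h[...,1]>165)&(h[...,2]>90)&(h[...,0]>9)&(h[...,0]<21)).astype(np.uint8)
    w=np.zeros_like(m)
    if n=='top': w[180:260,140:235]=1
    else: w[130:230,150:270]=1
    cs,_=cv2.findContours(m*w,0,1); 
    for c in sorted(cs,key=cv2.contourArea)[-3:]:
        P=onplane(c.reshape(-1,2),z,C)[:,:2]*1000; print(n,cv2.contourArea(c),cv2.boundingRect(c),cv2.minAreaRect(P.astype(np.float32)))
print(arm.get_obs()['position'])
E
```

```text
top 0.0 (231, 192, 1, 1) ((546.7936401367188, 208.21990966796875), (0.0, 0.0), 0.0)
top 152.5 (161, 236, 42, 8) ((434.7484130859375, 322.30609130859375), (12.142361640930176, 96.47048950195312), 4.372626304626465)
scene 5.5 (242, 170, 5, 7) ((534.4791259765625, 246.5287322998047), (23.058931350708008, 7.653567314147949), 22.758228302001953)
scene 5.5 (221, 154, 12, 7) ((548.8856811523438, 318.8011169433594), (2.9474143981933594, 36.91569137573242), 5.832211494445801)
scene 747.0 (176, 171, 51, 41) ((425.9232177734375, 278.39422607421875), (41.806827545166016, 177.2210235595703), 4.867703437805176)
[0.43138271 0.14209452 0.11825871]
```

The drawer is out, with the panel at x≈0.433 against 0.432 expected. Now for the caul.

>>> step_arm:
  jaw: [0.09,0.09,0.09,0.09,0.09,0.09,0.09,0.09,0.09]
  xyz:
    - [0.0133,-0.0238,0]
    - [0.0133,-0.0238,0]
    - [0.0133,-0.0238,0]
    - [0.0133,-0.0238,0]
    - [0.0133,-0.0238,0]
    - [0.0133,-0.0238,0]
    - [0.0133,-0.0238,0]
    - [0.0133,-0.0238,0]
    - [0,0,0]
  twist: [-0.18,-0.18,-0.18,-0.18,-0.18,-0.18,-0.18,-0.18,0]

```text
clock: 12.7
position: [0.536, -0.0436, 0.1175]
eef_rot: [[-0.22, 0.975, 0.002], [0.975, 0.22, -0.002], [-0.003, 0.001, -1.0]]
force: [-0.5, 0.2, 0.2]
width: 0.0855
finger_force: 0.0
```

```bash
python3 - <<'E'
from h import *
C=cam('wrist'); im,K,D,o,A=C
def pr(P): return cv2.projectPoints(np.array([P],float),cv2.Rodrigues(A.T)[0],-A.T@o,K,D)[0].ravel()
print(arm.get_obs()['position'],arm.get_obs()['qpos'].round(2))
h=cv2.cvtColor(im,cv2.COLOR_RGB2HSV); print(pr([.538,-.048,.093]))
save(im,'w7.png')
e=np.array([.9730,.2309]);f=np.array([-.2309,.9730])
for a in(-1,1):
  for b in(-1,1): q=np.array([.538,-.048])+a*.024*e+b*.018*f; print(a,b,pr([*q,.093]).round())
E
```

```text
[ 0.53518709 -0.04200386  0.1172874 ] [-0.37  0.41  0.47  1.92 -0.24  0.87  0.45]
[280.251148   247.24894946]
-1 -1 [246. 272.]
-1 1 [244. 222.]
1 -1 [315. 271.]
1 1 [316. 221.]
```

View pics/w7.png

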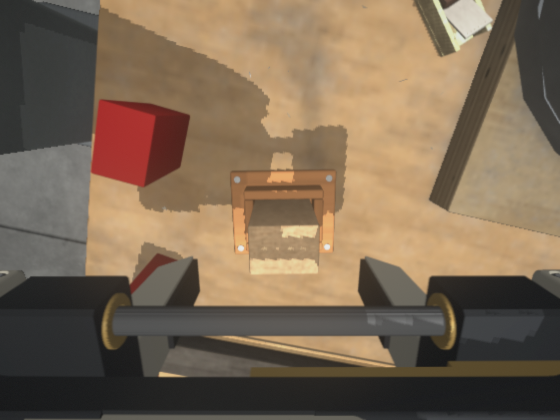

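The wrist view shows the caul top at x 248–319 and y 222–273 px, within 2 mm of the prediction and well aligned. Next I descend and grip it.

>>> step_arm:
  jaw: [0.09,0.09,0.09,0.09,0.02,0.02,0.02,0.02,0.02]
  xyz:
    - [0.004,-0.006,-0.01]
    - [0,0,-0.036]
    - [0,0,-0.036]
    - [0,0,0]
    - [0,0,0]
    - [0,0,0]
    - [0,0,0]
    - [0,0,0]
    - [0,0,0]
  twist: [0,0,0,0,0,0,0,0,0]
  squeeze: 25

```text
clock: 13.88
position: [0.5394, -0.0468, 0.0356]
eef_rot: [[-0.225, 0.974, 0.002], [0.974, 0.225, 0.0], [-0.0, 0.002, -1.0]]
force: [1.0, -0.4, -0.9]
width: 0.0481
finger_force: 24.9
```

>>> step_arm:
  jaw: [0.02,0.02,0.02,0.02,0.02,0.02,0.02,0.02,0.02,0.02,0.02]
  xyz:
    - [0,0,0.025]
    - [0,0,0.03]
    - [-0.0106,0.0171,0]
    - [-0.0106,0.0171,0]
    - [-0.0106,0.0171,0]
    - [-0.0106,0.0171,0]
    - [-0.0106,0.0171,0]
    - [-0.0106,0.0171,0]
    - [-0.0106,0.0171,0]
    - [-0.0106,0.0171,0]
    - [0,0,0]
  twist: [0,0,0.18,0.18,0.18,0.18,0.18,0.18,0.18,0.18,0]

```text
clock: 15.25
position: [0.4529, 0.0908, 0.0902]
eef_rot: [[-0.995, -0.098, -0.001], [-0.098, 0.995, 0.0], [0.001, 0.0, -1.0]]
force: [0.8, -0.1, -1.5]
width: 0.0479
finger_force: 24.9
```

>>> step_arm:
  jaw: [0.02,0.02,0.02,0.02,0.02]
  xyz:
    - [0,0,-0.03]
    - [0,0,-0.025]
    - [0,0,-0.005]
    - [0,0,-0.001]
    - [0,0,0]
  twist: [0,0,0,0,0]

```text
clock: 15.88
position: [0.4544, 0.0899, 0.0299]
eef_rot: [[-0.995, -0.095, 0.001], [-0.095, 0.995, 0.0], [-0.001, 0.0, -1.0]]
force: [0.3, -0.0, -0.0]
width: 0.0481
finger_force: 24.9
```

>>> step_arm:
  jaw: [0.02,0.02,0.02]
  xyz:
    - [0,0,-0.001]
    - [0,0,-0.001]
    - [0,0,0]
  twist: [0,0,0]

```text
clock: 16.25
position: [0.454, 0.0901, 0.0275]
eef_rot: [[-0.995, -0.096, 0.001], [-0.096, 0.995, 0.0], [-0.001, 0.0, -1.0]]
force: [-0.2, -0.2, 3.6]
width: 0.0481
finger_force: 24.9
```

>>> step_arm:
  jaw: [0.064,0.064,0.064,0.064,0.064,0.0,0.0,0.0,0.0,0.0]
  xyz:
    - [0,0,0]
    - [0,0,0]
    - [0,0,0.015]
    - [0,0,0.025]
    - [0,0,0.025]
    - [-0.02,-0.002,0]
    - [-0.025,-0.003,0]
    - [0,0,0]
    - [0,0,-0.02]
    - [0,0,-0.02]
  twist: [0,0,0,0,0,0,0,0,0,0]
  squeeze: 10

```text
clock: 17.5
position: [0.4099, 0.0852, 0.052]
eef_rot: [[-0.995, -0.096, 0.002], [-0.096, 0.995, 0.001], [-0.002, 0.0, -1.0]]
force: [0.2, 0.0, -0.1]
width: 0.0184
finger_force: 0.0
```

>>> step_arm:
  jaw: [0,0,0,0,0,0,0,0,0]
  xyz:
    - [0,0,0]
    - [0.01,0.001,0]
    - [0.007,0.001,0]
    - [0.006,0,0]
    - [0.006,0.001,0]
    - [0.006,0,0]
    - [0.006,0.001,0]
    - [0.006,0,0]
    - [0.006,0.001,0]
  twist: [0,0,0,0,0,0,0,0,0]

```text
clock: 18.62
position: [0.4621, 0.0899, 0.0522]
eef_rot: [[-0.995, -0.096, -0.0], [-0.096, 0.995, -0.0], [0.0, 0.0, -1.0]]
force: [-0.3, 0.1, -1.1]
width: 0.0004
finger_force: 0.0
```

```bash
cat > caul.py <<'E'
from h import *
C=cam('scene'); im=C[0]; h=cv2.cvtColor(im,cv2.COLOR_RGB2HSV).astype(int); save(im,'sc_last.png'); print(arm.get_obs()['position'])
C=cam('top'); save(C[0],'top_last.png')
E
python3 caul.py
```

```text
[0.46307551 0.09013163 0.05227307]
```

>>> step_arm:
  jaw: [0,0,0,0,0,0,0,0]
  xyz:
    - [0.006,0.001,0]
    - [0.006,0,0]
    - [0.005,0,0]
    - [0,0,0]
    - [-0.03,-0.003,0.02]
    - [-0.04,-0.004,0.05]
    - [-0.04,-0.004,0.03]
    - [0,0,0]
  twist: [0,0,0,0,0,0,0,0]

```text
clock: 19.73
position: [0.3683, 0.08, 0.1526]
eef_rot: [[-0.995, -0.097, 0.003], [-0.097, 0.995, 0.001], [-0.003, 0.001, -1.0]]
force: [0.7, -0.7, -0.3]
width: 0.0005
finger_force: 0.0
```

```bash
cat > caul.py <<'E'
from h import *
C=cam('wrist'); im=C[0]; h=cv2.cvtColor(im,cv2.COLOR_RGB2HSV).astype(int); ob=arm.get_obs(); print(ob['position'])
im2,K,D,o,A=C
def pr(P): return cv2.projectPoints(np.array([P],float),cv2.Rodrigues(A.T)[0],-A.T@o,K,D)[0].ravel()
e=np.array([.9954,.0958]);f=np.array([-.0958,.9954])
print([pr([*(np.array([.515,.096])+a*.0425*e+b*.024*f),.036]).round() for a,b in((-1,-1),(-1,1),(1,1),(1,-1))])
S=cam('scene'); T=cam('top')
canvas=np.vstack([np.hstack([cv2.resize(im,(400,300)),cv2.resize(S[0][120:270,200:400],(400,300))]),np.hstack([cv2.resize(T[0][130:280,180:380],(400,300)),np.zeros((300,400,3),np.uint8)])])
save(im,'wl.png');save(S[0],'sl.png');save(T[0],'tl.png');save(canvas,'canvas.png')
E
python3 caul.py
```

```text
[0.36965858 0.08019429 0.15185942]
[array([258., 303.]), array([304., 303.]), array([302., 370.]), array([259., 370.])]
```

View pics/canvas.png

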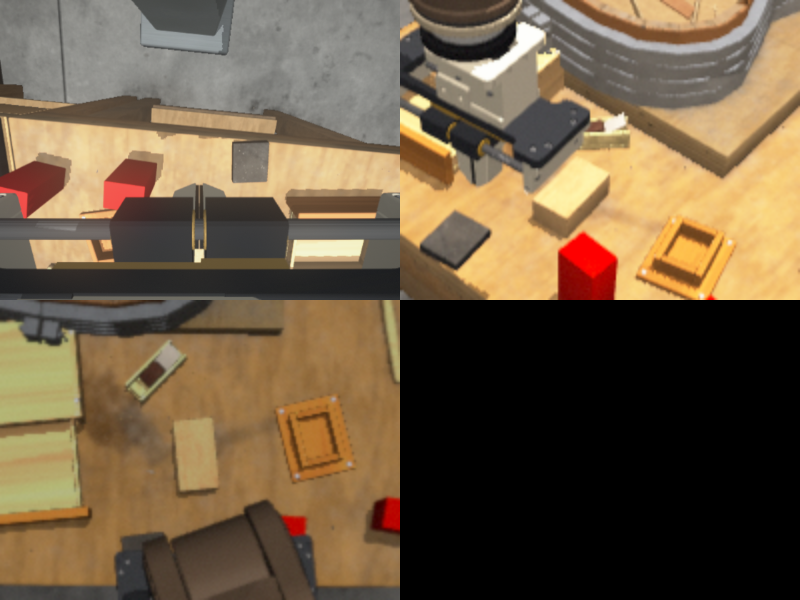

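The caul lies flat, with top-view canvas corners at (173,420), (213,417), (218,489) and (178,492), and the stand is empty. Next I measure its pose.

```bash
python3 - <<'E'
from h import *
C=cam('top')
q=[(180+x/2-.25,130+(y-300)/2-.25) for x,y in((173,420),(213,417),(218,489),(178,492))]
P=onplane(q,.036,C); print(P.round(3),P.mean(0).round(4))
h=cv2.cvtColor(C[0],cv2.COLOR_RGB2HSV).astype(int)
m=np.zeros(h.shape[:2],np.uint8); m[183:232,262:294]=((h[...,1]<125)&(h[...,2]>160))[183:232,262:294]
m=cv2.morphologyEx(m,cv2.MORPH_OPEN,np.ones((3,3)))
c=max(cv2.findContours(m,0,1)[0],key=cv2.contourArea); P=onplane(c.reshape(-1,2),.036,C)[:,:2]*1000
print(cv2.minAreaRect(P.astype(np.float32)))
g=[onplane([(180+x/2,130+(y-300)/2)],z,C).round(3) for x,y,z in((89,511,.056),(76,421,.032),(80,508,.032))];print(g)
E
```

```text
[[0.555 0.126 0.036]
 [0.559 0.078 0.036]
 [0.473 0.071 0.036]
 [0.469 0.119 0.036]] [0.5143 0.0984 0.036 ]
((515.3568115234375, 98.20944213867188), (83.55985260009766, 46.22926712036133), 5.566130638122559)
[array([[0.444, 0.222, 0.056]]), array([[0.553, 0.241, 0.032]]), array([[0.449, 0.235, 0.032]])]
```

>>> step_arm:
  jaw: [0.075,0.075,0.075,0.075,0.075,0.075,0.075,0.075,0.075]
  xyz:
    - [0.0363,0.0045,0]
    - [0.0363,0.0045,0]
    - [0.0363,0.0045,0]
    - [0.0363,0.0045,0]
    - [0,0,-0.04]
    - [0,0,-0.04]
    - [0,0,-0.03]
    - [0,0,0]
    - [0,0,0]
  twist: [0,0,0,0,0,0,0,0,0]

```text
clock: 21.05
position: [0.5156, 0.0979, 0.0411]
eef_rot: [[-0.995, -0.096, -0.0], [-0.096, 0.995, -0.0], [0.0, -0.0, -1.0]]
force: [-0.4, -0.2, -0.2]
width: 0.0745
finger_force: 0.0
```

>>> step_arm:
  jaw: [0.075,0.075,0.075,0.02,0.02,0.02,0.02,0.02]
  xyz:
    - [0,0,-0.03]
    - [0,0,-0.0255]
    - [0,0,0]
    - [0,0,0]
    - [0,0,0]
    - [0,0,0]
    - [0,0,0]
    - [0,0,0]
  twist: [0,0,0,0,0,0,0,0]
  squeeze: 25

```text
clock: 22.05
position: [0.5155, 0.0981, -0.0138]
eef_rot: [[-0.995, -0.096, 0.001], [-0.096, 0.995, 0.0], [-0.001, 0.0, -1.0]]
force: [-1.3, -0.2, 6.9]
width: 0.0481
finger_force: 25.0
```

>>> step_arm:
  jaw: [0.02,0.02,0.02,0.02,0.02,0.02,0.02,0.02,0.02,0.02]
  xyz:
    - [0,0,0.04]
    - [0,0,0.05]
    - [-0.0031,0.0342,0]
    - [-0.0031,0.0342,0]
    - [-0.0031,0.0342,0]
    - [-0.0031,0.0342,0]
    - [-0.0031,0.0342,0]
    - [-0.0031,0.0342,0]
    - [0,0,0]
    - [0,0,0]
  twist: [0,0,0,0,0,0,0,0,0,0]

```text
clock: 23.3
position: [0.4963, 0.3024, 0.0753]
eef_rot: [[-0.995, -0.096, -0.0], [-0.096, 0.995, -0.001], [0.0, -0.001, -1.0]]
force: [0.4, -1.1, -1.3]
width: 0.0477
finger_force: 25.0
```

```bash
python3 - <<'E'
from h import *
print(arm.get_obs()['position'],arm.get_obs()['width'])
C=cam('top'); h=cv2.cvtColor(C[0],cv2.COLOR_RGB2HSV)
m=((h[...,1]>165)&(h[...,2]>90)&(h[...,0]>9)&(h[...,0]<21)).astype(np.uint8); w=np.zeros_like(m); w[215:260,140:240]=1
for c in sorted(cv2.findContours(m*w,0,1)[0],key=cv2.contourArea)[-2:]:
    print(cv2.contourArea(c),cv2.minAreaRect((onplane(c.reshape(-1,2),.056,C)[:,:2]*1000).astype(np.float32)))
# wrist: panel top strip
C=cam('wrist'); im,K,D,o,A=C; h=cv2.cvtColor(im,cv2.COLOR_RGB2HSV)
m=((h[...,1]>140)&(h[...,2]>70)&(h[...,0]>7)&(h[...,0]<21)).astype(np.uint8)
c=max(cv2.findContours(m,0,1)[0],key=cv2.contourArea); print('wrist',cv2.contourArea(c),cv2.boundingRect(c),[p.round(3).tolist() for p in onplane(cv2.boxPoints(cv2.minAreaRect(c)),.056,C)])
def pr(P): return cv2.projectPoints(np.array([P],float),cv2.Rodrigues(A.T)[0],-A.T@o,K,D)[0].ravel().round()
for y in(-.074,.074):
  for d in(0,.012): print(y,d,pr([.4324+d*.9955-.094*y,.297+.094*d+.9955*y,.056]))
E
```

```text
[0.49626918 0.30235067 0.07525258] 0.047673616858971195
49.5 ((443.5320739746094, 240.350830078125), (11.352579116821289, 30.902210235595703), 6.731637954711914)Traceback (most recent call last):
  File "<stdin>", line 10, in <module>
ValueError: max() iterable argument is empty
```

>>> step_arm:
  jaw: [0.02,0.02,0.02,0.02,0.02]
  xyz:
    - [0,0,-0.03]
    - [0,0,-0.03]
    - [0,0,-0.01]
    - [0,0,-0.004]
    - [0,0,0]
  twist: [0,0,0,0,0]

```text
clock: 24.02
position: [0.4969, 0.3032, 0.0021]
eef_rot: [[-0.995, -0.096, 0.001], [-0.096, 0.995, 0.001], [-0.001, 0.0, -1.0]]
force: [0.0, 0.2, -0.6]
width: 0.0478
finger_force: 25.0
```

>>> step_arm:
  jaw: [0.02,0.02,0.02]
  xyz:
    - [0,0,-0.002]
    - [0,0,-0.001]
    - [0,0,0]
  twist: [0,0,0]

```text
clock: 24.4
position: [0.4964, 0.3033, -0.0014]
eef_rot: [[-0.995, -0.096, 0.0], [-0.096, 0.995, 0.0], [-0.0, 0.0, -1.0]]
force: [1.2, 0.6, -1.8]
width: 0.048
finger_force: 25.0
```

>>> step_arm:
  jaw: [0.06,0.06,0.06,0.06,0.06,0.06,0.06,0.06]
  xyz:
    - [0,0,0]
    - [0,0,0]
    - [0,0,0]
    - [0,0,0.03]
    - [0,0,0.04]
    - [0,0,0.04]
    - [-0.02,0,0.01]
    - [0,0,0]
  twist: [0,0,0,0,0,0,0,0]

```text
clock: 25.4
position: [0.4747, 0.3037, 0.1187]
eef_rot: [[-0.995, -0.098, -0.0], [-0.098, 0.995, 0.001], [0.0, 0.001, -1.0]]
force: [-0.4, 0.3, 0.6]
width: 0.0601
finger_force: 0.0
```

```bash
python3 - <<'E'
from h import *
print(arm.get_obs()['position'])
for n in('scene','top','wrist'):
    C=cam(n); save(C[0],n+'_d.png'); 
C=cam('scene'); h=cv2.cvtColor(C[0],cv2.COLOR_RGB2HSV)
im,K,D,o,A=C
def pr(P): return cv2.projectPoints(np.array([P],float),cv2.Rodrigues(A.T)[0],-A.T@o,K,D)[0].ravel()+[2.4,-1.9]
x=np.array([.9955,.0944]);y=np.array([-.0944,.9955])
for a,b in((0,0),(-.04,0),(.04,0),(0,.02),(0,-.02),(-.048,0),(0,.045),(0,-.045)):
    p=pr([*(np.array([.497,.303])+a*x+b*y),.048 if abs(a)<.045 and abs(b)<.03 else .012]); i,j=p.round().astype(int); print(a,b,p.round(),h[j,i])
E
```

```text
[0.47468035 0.30369489 0.11874083]
0 0 [218. 171.] [ 23  97 254]
-0.04 0 [207. 180.] [ 15 128 203]
0.04 0 [229. 162.] [ 16 130 223]
0 0.02 [212. 167.] [ 23 103 253]
0 -0.02 [224. 174.] [ 24  94 254]
-0.048 0 [206. 192.] [ 14 187 108]
0 0.045 [206. 174.] [ 18 118 239]
0 -0.045 [233. 189.] [ 26  88 254]
```

>>> step_arm:
  jaw: [0,0,0,0,0,0]
  xyz:
    - [-0.045,-0.006,0]
    - [-0.045,-0.005,0]
    - [0,0,-0.04]
    - [0,0,-0.04]
    - [0,0,-0.04]
    - [0,0,0]
  twist: [0,0,0,0,0,0]

```text
clock: 26.35
position: [0.3846, 0.2902, -0.0042]
eef_rot: [[-0.995, -0.096, -0.005], [-0.096, 0.995, -0.005], [0.005, -0.004, -1.0]]
force: [0.0, -1.5, 0.8]
width: 0.0047
finger_force: 0.0
```

```bash
python3 - <<'E'
from h import *
print(arm.get_obs()['position'])
C=cam('top'); im,K,D,o,A=C; h=cv2.cvtColor(im,cv2.COLOR_RGB2HSV)
def pr(P): return cv2.projectPoints(np.array([P],float),cv2.Rodrigues(A.T)[0],-A.T@o,K,D)[0].ravel()
x=np.array([.9955,.0944]);y=np.array([-.0944,.9955])
for b in(0,):
  print('along x',[(round(a*1000),h[tuple(pr([*(np.array([.498,.303])+a*x+b*y),.048]).round().astype(int)[::-1])].tolist()) for a in np.arange(-.07,.062,.006)])
print('along y',[(round(b*1000),h[tuple(pr([*(np.array([.498,.303])+b*y),.048]).round().astype(int)[::-1])].tolist()) for b in np.arange(-.07,.072,.006)])
S,V=h[...,1].astype(int),h[...,2].astype(int)
E
```

```text
[ 0.38461001  0.29023884 -0.00422102]
along x [(-70, [16, 150, 73]), (-64, [15, 188, 164]), (-58, [16, 191, 188]), (-52, [26, 108, 182]), (-46, [17, 130, 100]), (-40, [18, 126, 184]), (-34, [18, 119, 190]), (-28, [20, 118, 188]), (-22, [21, 117, 186]), (-16, [18, 115, 188]), (-10, [18, 118, 188]), (-4, [19, 117, 188]), (2, [19, 119, 188]), (8, [18, 120, 187]), (14, [20, 114, 188]), (20, [20, 111, 188]), (26, [21, 104, 189]), (32, [21, 109, 190]), (38, [22, 102, 188]), (44, [17, 131, 136]), (50, [18, 138, 70]), (56, [30, 94, 187])]
along y [(-70, [16, 137, 134]), (-64, [23, 107, 157]), (-58, [24, 108, 182]), (-52, [23, 110, 187]), (-46, [22, 107, 188]), (-40, [21, 111, 189]), (-34, [21, 115, 189]), (-28, [23, 110, 176]), (-22, [18, 122, 150]), (-16, [19, 121, 188]), (-10, [21, 110, 188]), (-4, [18, 122, 188]), (2, [20, 111, 189]), (8, [19, 122, 186]), (14, [18, 121, 190]), (20, [18, 118, 188]), (26, [20, 115, 186]), (32, [21, 116, 189]), (38, [21, 118, 186]), (44, [20, 115, 188]), (50, [21, 114, 186]), (56, [28, 93, 148]), (62, [22, 107, 167]), (68, [17, 133, 146])]
```

The caul lies inside the drawer, spanning x of about −43 to +41 mm. Now I push the drawer home.

>>> step_arm:
  jaw: [0,0,0,0,0,0,0,0,0,0,0]
  xyz:
    - [0.02,0.003,0]
    - [0.01,0.001,0]
    - [0.01,0.001,0]
    - [0.012,0.001,0]
    - [0.012,0.001,0]
    - [0.012,0.001,0]
    - [0.012,0.001,0]
    - [0.012,0.001,0]
    - [0.012,0.001,0]
    - [0.01,0.001,0]
    - [0,0,0]
  twist: [0,0,0,0,0,0,0,0,0,0,0]

```text
clock: 27.78
position: [0.5095, 0.304, -0.0018]
eef_rot: [[-0.995, -0.095, 0.001], [-0.095, 0.995, -0.0], [-0.001, -0.0, -1.0]]
force: [-2.6, 1.4, 0.9]
width: 0.0006
finger_force: 1.3
```

>>> step_arm:
  jaw: [0,0,0,0,0]
  xyz:
    - [0.006,0.001,0]
    - [0.005,0,0]
    - [0.005,0,0]
    - [0.003,0,0]
    - [0,0,0]
  twist: [0,0,0,0,0]

```text
clock: 28.4
position: [0.5271, 0.3055, -0.0018]
eef_rot: [[-0.995, -0.096, -0.001], [-0.096, 0.995, 0.0], [0.001, 0.0, -1.0]]
force: [-3.8, 2.3, -0.8]
width: 0.0006
finger_force: 1.9
```

>>> step_arm:
  jaw: [0,0,0]
  xyz:
    - [0.001,0,0]
    - [0.001,0,0]
    - [0,0,0]
  twist: [0,0,0]

```text
clock: 28.78
position: [0.5271, 0.3054, -0.0018]
eef_rot: [[-0.995, -0.097, -0.003], [-0.097, 0.995, -0.001], [0.003, -0.0, -1.0]]
force: [-10.1, 1.3, 4.8]
width: 0.0002
finger_force: 5.2
```

At the stop. Now I let go and back away.

>>> step_arm:
  jaw: [0,0,0,0,0,0,0,0,0,0,0,0]
  xyz:
    - [-0.02,-0.002,0]
    - [-0.04,-0.004,0]
    - [-0.04,-0.004,0]
    - [-0.04,-0.004,0]
    - [0,0,0.05]
    - [0,0,0.05]
    - [0,-0.03,0.03]
    - [0,-0.06,0]
    - [0,-0.06,0]
    - [0,0,0]
    - [0,0,0]
    - [0,0,0]
  twist: [0,0,0,0,0,0,0,0,0,0,0,0]

```text
clock: 30.28
position: [0.3899, 0.1423, 0.1285]
eef_rot: [[-0.995, -0.097, 0.001], [-0.097, 0.995, 0.001], [-0.001, 0.0, -1.0]]
force: [-0.3, 0.2, -0.8]
width: 0.0004
finger_force: 0.0
```

```bash
python3 - <<'E'
from h import *
ob=arm.get_obs(); print(ob['clock'],ob['position'],ob['force'])
C=cam('top'); h=cv2.cvtColor(C[0],cv2.COLOR_RGB2HSV)
m=((h[...,1]>165)&(h[...,2]>90)&(h[...,0]>9)&(h[...,0]<21)).astype(np.uint8); w=np.zeros_like(m); w[180:260,140:235]=1
for c in sorted(cv2.findContours(m*w,0,1)[0],key=cv2.contourArea)[-2:]:
    print(cv2.contourArea(c),cv2.boundingRect(c),cv2.minAreaRect((onplane(c.reshape(-1,2),.056,C)[:,:2]*1000).astype(np.float32)))
E
```

```text
30.275 [0.38991699 0.14227402 0.12854931] [-0.3047829   0.15865412 -0.84617449]
0.0 (230, 192, 3, 2) ((545.13525390625, 208.43667602539062), (5.285569190979004, 1.0550317764282227), 63.709163665771484)
239.5 (159, 193, 62, 11) ((532.32763671875, 305.73870849609375), (11.815951347351074, 145.00135803222656), 5.659887790679932)
```

The panel is back at x≈0.5323, matching its locked position at the start (0.5325).

```bash
python3 -c "
from station import arm
print(arm.close_job())"
```

```text
the job is handed in; nothing more can be done
None
```

The job is handed in at about 30 s of the 70 s allowed: the drawer measured back at its locked position with the caul laid flat inside before it was closed, nothing came near the hand plane or sanding pad, and no verdict was returned; the fingertips turned out to sit about 39 mm higher than the interface states, which I measured by touching the bench and corrected for.

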